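Tighten the ratchet clamp on the glue-up

ROBOT

A 7-joint arm with a two-finger parallel gripper is mounted at the origin on the work surface. World frame = base frame: x ahead of the robot, y to its left, z up, the work surface at z = 0. Lengths are in m, angles in rad, forces in N, time in s.
With the tool pointing down it reaches from about 0.4 to 0.9 m from the base axis. Payload 5.6 kg.
Tool frame: the origin (TCP) lies at the very end of the fingers, on their centre line; the grasp point (between the pads) lies 19 mm behind it; z points along the fingers, y is the direction in which the jaws open and shut (so a half turn about z gives the same grasp; the last joint's range is limited). The gripper opens to 92 mm and grips with 3 to 60 N. Pads are 20 mm wide; open, the fingers measure 128 mm over their backs; the gripper's body (75 mm by 189 mm) begins 69 mm behind the grasp point.
Start: joints at [1.266, 0.468, -0.012, 1.603, 0.006, 1.071, -0.056], TCP at [0.168, -0.628, 0.215] pointing down, gripper open.
Joint ranges: [-2.53, 2.53], [-0.31, 2.02], [-1.57, 1.55], [0.28, 2.44], [-1.29, 4.43], [0.15, 1.84], [-2.92, 2.92]. Speed limits (rad/s): [2.57, 2.57, 3.14, 3.14, 3.14, 3.14, 3.14].

INTERFACE

Orientations are given as a rotation vector (axis times angle).
In Python, from workcell import get_state, grab_frame, camera_params, ticket gives the robot as it stands.
- The arm moves only by the tool send_rows, never from a script. Its argument "targets" is one flat list of numbers, 6 for each row, row after row: the shift along the tool's x, y, z in cm, then the turn, a rotation vector about the tool's x, y, z in degrees. In form: [dx, dy, dz, ax, ay, az, dx, dy, dz, ax, ay, az, ...]. A call has 1 to 12 rows; each row is the pose to reach, as a shift and turn from the pose commanded when the call began, along the tool's axes at that moment; what a row does not reach only later rows make up. A row lasts 1/10 s, in which the tool goes at most 50 mm and 8.59 degrees, less where a joint would pass 70% of its speed; a pose out of reach is approached as far as the arm can. A call with a gripper value outside its range is refused whole. "gripper" is the opening, from -1 (shut) to 1 (fully open), set as the call begins (left out, the last holds). The fingers move at their own pace and stop on an object; "squeeze" is the grip in N (left out, the last holds). Time passes only in rows, so rows that repeat a pose let the fingers close. It gives the time, the measured TCP pose, the force and the opening at its end, in the units of the state.
- get_state(): the state, without advancing time (a new reading comes with each control period).
- grab_frame(name): name is "scene" or "top"; returns the picture (420x560x3 uint8, blue, green, red); there is no depth.
- camera_params(name): a dict with "intrinsics" (3x3 intrinsics, pixels), "cam_to_world" (4x4, takes a point from camera to world coordinates). Camera axes: x right, y down, z forward; pixel columns grow to the right and rows downward; lengths in m; the calibration is good to about 2 mm. A picture is of the moment at which its call begins. camera_params takes no time and is no camera call.
- ticket.sign_off(): hands the job in, once; it reports no verdict.
The state is a dict: "time_s": time; "joint_positions": joint angles; "qvel": joint speeds; "joint_torque": joint torques, N m; "position": TCP position; "tool_rot": TCP orientation; "ft_force": force on the tool from outside, world axes, zero at the start; "torque": the same for the moment, N m; "grip_width": opening from 0.0 (shut) to 1.0 (fully open).
Only numpy, scipy, OpenCV 4.12 (cv2) and the standard library are available. Lean on these libraries where they do the work, as an engineer would, in place of code of your own. Each camera call takes 0.05 s, during which the arm holds its last target.

TASK

Take hold of the orange handle of the green bench clamp that has the two-tone board in it and pump it back and forth in full strokes until the black pad squeezes the board against its fence and its springs are clearly pressed in, but not pressed fully home. Then let go, and leave the handle of the other, empty clamp alone.

Things in the scene. Friction and masses are not known exactly. Their poses are not given: they have to be found in the camera images.
- clamp_lever (a joint): pump lever of the loaded clamp, upright pivot: rad, 0 rest stop (grip to the robot's left) to 0.50 far stop (to its right), growing anticlockwise from above. Light, stays where left. Each working stroke from below 0.05 to above 0.43 advances the ratchet one tooth, the pad 10 mm towards the board; the way back only clicks; less advances nothing. About 3 N at the grip, 8 N once squeezing
- clamp_grip (a point): middle of that lever's upright round orange grip, 28 mm thick, 65 to 135 mm above the bench; this point is at 100 mm. It turns with the lever: its x axis points level along the arm to the pivot, 150 mm away; z up. The arm under the grip is a flat bar 22 mm wide, top 65 mm above the bench; nothing else within 80 mm. The grip may turn between the fingers
- clamp_pad (a joint): how far the board presses the black sprung pad (90 x 36 mm face, yellow rods behind it) back into its jaw, m: 0 free, 0.026 fully home, 0.9 N per mm. Stays 0 until the pad has crossed the gap to the board (13 to 35 mm at the start), then grows by up to 10 mm a tooth. The ratchet does not run back. Wanted: 0.002 to 0.022
- spare_grip (a point): the same point on the like orange grip of the other, empty clamp, which is to be left alone

How it is judged:
On the way, in this order (a step that is already met when the one before it is completed fails the run):
1. a working stroke of the lever, the handle held between the fingers (value of joint clamp_lever above 0.41 rad and horizontal distance between the grasp point and clamp_grip below 0.02 m).
2. the lever brought back (value of joint clamp_lever below 0.09 rad).
3. another working stroke, the handle held between the fingers (value of joint clamp_lever above 0.39 rad and horizontal distance between the grasp point and clamp_grip below 0.02 m).
At the end, for the whole second after the job is handed in: The pad of the loaded clamp is held pressed in by the board, by more than 2 mm and less than 22 mm (fully home is 26 mm); its lever is let go and at rest at any angle; the empty clamp's grip is within 20 mm of where it stood (value of joint clamp_pad between 0.002 and 0.022 m and velocity of joint clamp_lever between -0.05 and 0.05 rad/s and distance of spare_grip from where it was at the start of the episode below 0.02 m); the robot touches nothing.
It fails at once if the empty clamp's handle is moved by more than 20 mm (distance of spare_grip from where it was at the start of the episode above 0.02 m).
It also fails if it takes over 56 s, if anything falls off the work surface, if the arm or the gripper's body presses on something with over 40 N, if the wrist force passes 120 N, or if a joint passes its speed limit or range.

## Working session

There is one attempt and no reset: what is moved stays moved. The work goes in short steps, Python scripts to look and compute and a tool call to move; the robot and the scene stay as the last step left them, time stands still between calls to the robot, and variables do not carry over. Pictures are saved under pics/ and viewed, and the job is handed in when it is done.

Besides the shell and the picture viewer there is one more tool, called after "Emit:" as a command line: name --argument value ..., lists and objects as JSON in quotes. send_rows: Moves the arm, as the interface text tells. Its arguments: {"type":"object","properties":{"targets":{"type":"array","items":{"type":"number"}},"gripper":{"type":"number"},"squeeze":{"type":"number"}},"required":["targets"]}

```bash
mkdir -p pics; ls; python3 - <<'E'
from workcell import get_state, grab_frame, camera_params
import cv2,json
print(get_state())
for n in("scene","top"):
    cv2.imwrite(f"pics/{n}0.png",grab_frame(n)); print(camera_params(n))
E
```

```text
pics
{'time_s': 0.0, 'joint_positions': array([ 1.26598319,  0.4683663 , -0.01161005,  1.60360846,  0.00601823,
        1.07143375, -0.05630784]), 'qvel': array([ 0.00075977, -0.00034173,  0.00068739, -0.00033993,  0.00083219,
        0.00072315, -0.00156584]), 'joint_torque': array([-1.22770653e-03, -5.20578504e+01, -1.20302881e-02, -2.43751073e+01,
       -5.63522789e-02,  1.75224507e-02,  1.63484997e-04]), 'position': array([ 0.16801949, -0.62729943,  0.21365372]), 'tool_rot': array([-3.11299640e+00, -4.09765746e-01,  5.77700803e-04]), 'ft_force': array([-0.35762587,  0.65423575, -1.14883309]), 'torque': array([0.02496635, 0.00341095, 0.01840384]), 'grip_width': 0.9986364056972631}
{'intrinsics': array([[422.50813659,   0.        , 279.33328289],
       [  0.        , 422.50813659, 209.4902915 ],
       [  0.        ,   0.        ,   1.        ]]), 'cam_to_world': array([[-0.86031493,  0.40497494, -0.3096022 ,  0.82905548],
       [ 0.50972705,  0.67621549, -0.53189374,  0.49650667],
       [-0.00604583, -0.61540874, -0.78818496,  0.78481538],
       [ 0.        ,  0.        ,  0.        ,  1.        ]])}
{'intrinsics': array([[437.30414406,   0.        , 280.45955028],
       [  0.        , 437.30414406, 208.85306109],
       [  0.        ,   0.        ,   1.        ]]), 'cam_to_world': array([[ 0.00556258, -0.99702734,  0.07684758,  0.48089857],
       [-0.99972542, -0.00729399, -0.02226821,  0.02425995],
       [ 0.02276254, -0.07670261, -0.99679415,  0.9537594 ],
       [ 0.        ,  0.        ,  0.        ,  1.        ]])}
```

View pics/scene0.png

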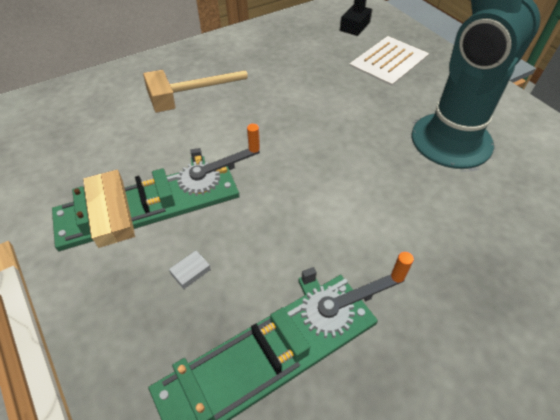

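View pics/top0.png

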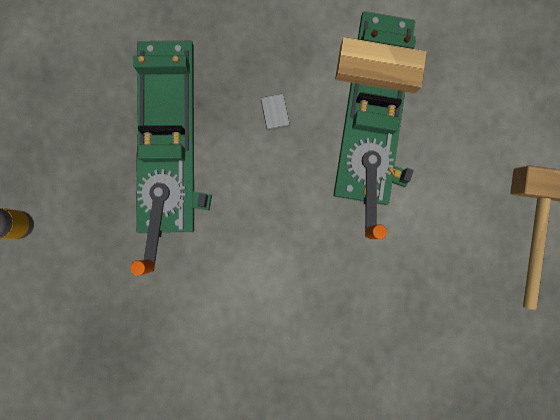

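```bash
cat > h.py <<'E'
import numpy as np,cv2
from workcell import *
def ray(n,u,v):
    p=camera_params(n);K=p["intrinsics"];T=p["cam_to_world"]
    d=T[:3,:3]@np.linalg.solve(K,[u,v,1.]);return T[:3,3],d
def plane(n,u,v,z):
    o,d=ray(n,u,v);return o+d*(z-o[2])/d[2]
def tri(a,b):
    o1,d1=ray("top",*a);o2,d2=ray("scene",*b)
    s=np.linalg.lstsq(np.c_[d1,-d2],o2-o1,rcond=None)[0]
    p,q=o1+s[0]*d1,o2+s[1]*d2
    return (p+q)/2,np.linalg.norm(p-q)
def orange(im):
    h=cv2.cvtColor(im,cv2.COLOR_BGR2HSV);m=cv2.inRange(h,(3,200,120),(14,255,255))
    n,l,s,c=cv2.connectedComponentsWithStats(m)
    return [(s[i],c[i]) for i in range(1,n) if s[i][4]>40],m
E
python3 - <<'E'
from h import *
for n in("top","scene"):
    im=cv2.imread(f"pics/{n}0.png")
    for s,c in orange(im)[0]: print(n,s,c, plane(n,*c,.1), plane(n,*c,.135))
    cs=[(300,0,450,250),(120,30,230,290)] if n=="top" else [(40,110,280,260),(140,240,430,420)]
    for i,(a,b,c,d) in enumerate(cs): 
        cr=im[b:d,a:c]; f=min(800/cr.shape[1],600/cr.shape[0]); cv2.imwrite(f"pics/{n}0c{i}.png",cv2.resize(cr,None,fx=f,fy=f,interpolation=cv2.INTER_CUBIC)); print(f)
E
```

```text
top [373 225  14  14 149] [378.99328859 231.5033557 ] [ 0.50358769 -0.18831849  0.1       ] [ 0.50265755 -0.17960381  0.135     ]
top [131 261  14  14 161] [137.51552795 267.67080745] [0.43118894 0.27969029 0.1       ] [0.43322679 0.26921888 0.135     ]
2.4
2.3076923076923075
scene [248 125  10  27 208] [252.82692308 137.52403846] [ 0.50357482 -0.18436804  0.1       ] [ 0.5202097  -0.14956945  0.135     ]
scene [393 254  17  28 215] [400.57674419 269.45581395] [0.43952095 0.27039943 0.1       ] [0.45942954 0.28195547 0.135     ]
3.3333333333333335
2.7586206896551726
```

View pics/top0c0.png

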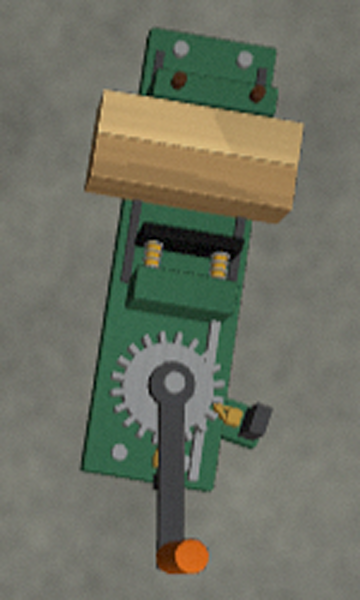

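View pics/scene0c0.png

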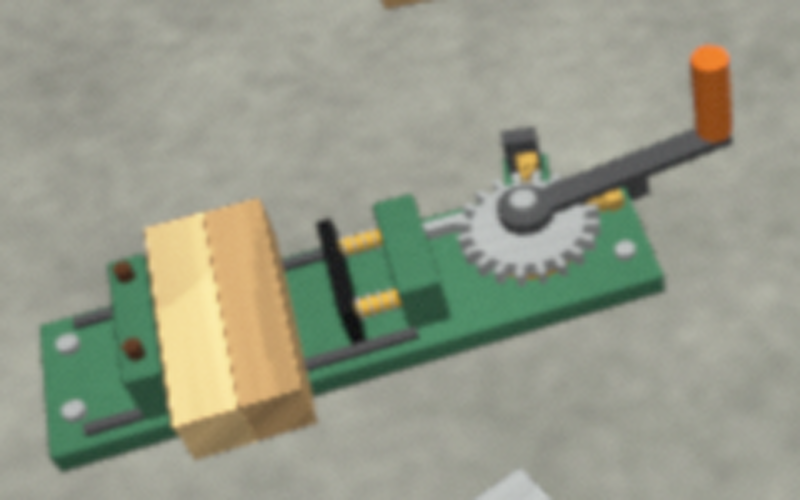

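View pics/top0c1.png

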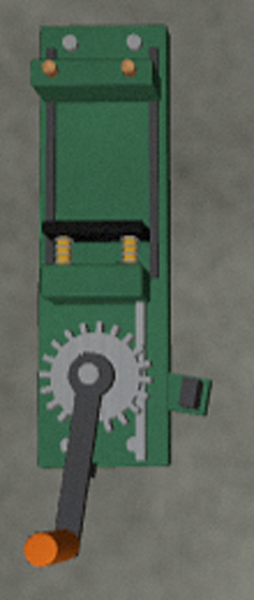

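```bash
python3 - <<'E'
from h import *
T=lambda x,y:(x/2.4+300,y/2.4)
S=lambda x,y:(x*.3+40,y*.3+110)
print("cap",tri(T(190,556),S(710,58)),plane("top",*T(190,556),.135),plane("scene",*S(710,58),.135))
pv=tri(T(175,382),S(523,200));print("piv",pv)
# scene base of grip z=.065
print("gripbase",plane("scene",*S(714,138),.065))
# body axis: base bottom edges (plane z~0.015)
q=[plane("top",*T(*a),.018) for a in((148,30),(276,47),(82,470),(211,491))]
print(q)
f=(q[0]+q[1])/2;b=(q[2]+q[3])/2;ax=b-f;print("axis ang",np.arctan2(ax[1],ax[0]))
# pad front, board face
for nm,a,b in(("padL",(137,222),None),("padR",(243,237),None)):
  print(nm,[plane("top",*T(*a),z) for z in(.05,.06,.07)])
U=lambda x,y:(x/2.3077+120,y/2.3077+30)
q=[plane("top",*U(*a),.018) for a in((40,25),(168,25),(38,465),(168,466))]
f=(q[0]+q[1])/2;b=(q[2]+q[3])/2;ax=b-f;print("axis2 ang",np.arctan2(ax[1],ax[0]))
cp=plane("top",*U(42,549),.135);p2=plane("top",*U(90,374),pv[0][2]);d=cp-p2;print("spare",cp,p2,np.arctan2(d[1],d[0]),np.hypot(*d[:2]))
cp=plane("top",*T(190,556),.135);p2=pv[0];d=cp-p2;print("load",np.arctan2(d[1],d[0]),np.hypot(*d[:2]))
E
```

```text
cap (array([ 0.50269112, -0.18046878,  0.13369884]), np.float64(0.000736951047320954)) [ 0.50235274 -0.17992797  0.135     ] [ 0.50361635 -0.1793778   0.135     ]
piv (array([ 0.65291969, -0.18514726,  0.06898471]), np.float64(0.00027944016060313273))
gripbase [ 0.50753456 -0.17414922  0.065     ]
[array([ 0.99418321, -0.1756042 ,  0.018     ]), array([ 0.97987193, -0.29531062,  0.018     ]), array([ 0.58206412, -0.11239965,  0.018     ]), array([ 0.56399121, -0.22880491,  0.018     ])]
axis ang 2.986200635072163
padL [array([ 0.7997806 , -0.15743844,  0.05      ]), array([ 0.7962522 , -0.15542797,  0.06      ]), array([ 0.7927238 , -0.15341749,  0.07      ])]
padR [array([ 0.7874381 , -0.25171943,  0.05      ]), array([ 0.78404627, -0.24866575,  0.06      ]), array([ 0.78065444, -0.24561206,  0.07      ])]
axis2 ang -3.118098349084825
spare [0.43281378 0.26795205 0.135     ] [0.58137029 0.25044202 0.06898471] 3.024266145804227 0.14958487912450702
load 3.1069422974060794 0.15065737619930142
```

```bash
cat >> h.py <<'E'
from scipy.spatial.transform import Rotation as R
def shift(p,yaw=None):
    "tool-frame shift cm and turn deg to reach TCP p pointing down with tool-y at world angle yaw"
    s=get_state();Rt=R.from_rotvec(s["tool_rot"])
    d=Rt.inv().apply(np.array(p)-s["position"])*100
    if yaw is None: return d
    y=np.array([np.cos(yaw),np.sin(yaw),0]);z=np.array([0,0,-1.]);x=np.cross(y,z)
    return d,np.degrees((Rt.inv()*R.from_matrix(np.c_[x,y,z])).as_rotvec())
E
python3 - <<'E'
from h import *
a=2.986+np.pi/2-2*np.pi
print(shift([.503,-.180,.20],a),a)
print(get_state()["position"])
E
```

```text
(array([ 43.92969666, -34.54460762,   1.42404543]), array([-0.08594998,  0.02395277, 23.91168556])) -1.726388980384689
[ 0.16806235 -0.62737602  0.21375028]
```

Emit:
send_rows --targets '[4,-3,0,0,0,2,8,-6,0,0,0,4,12,-9.4,0,0,0,7,16,-12.6,0,0,0,9,20,-15.7,0,0,0,11,24,-18.9,0,0,0,13,28,-22,0,0,0,15,32,-25.2,0,0,0,17,36,-28.3,0,0,0,20,40,-31.5,0,0,0,22,43.9,-34.5,1,0,0,24,43.9,-34.5,1,0,0,24]' --gripper 1

```text
time_s: 1.3
position: [0.5056, -0.1746, 0.2038]
tool_rot: [-3.13, 0.233, -0.0]
ft_force: [0.6, 0.2, 0.2]
grip_width: 1.002
```

```bash
python3 - <<'E'
from h import *
print(shift([.503,-.180,.081],-1.726))
s=get_state();print(s["position"],s["time_s"],s["joint_positions"],s["ft_force"])
for n in("top","scene"):
    cv2.imwrite(f"pics/{n}1.png",grab_frame(n))
E
```

```text
(array([-0.1707395 ,  0.61133371, 12.2786746 ]), array([-0.17014548,  0.00905439,  0.37745176]))
[ 0.50555777 -0.17457025  0.20380411] 1.3 [ 0.45287554  0.30101914 -0.21674991  1.88418737  0.0740749   0.96474744
 -1.51609762] [0.59517211 0.1869763  0.15793182]
```

View pics/scene1.png

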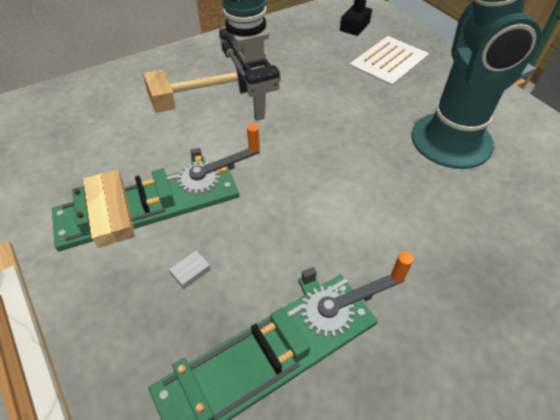

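Emit:
send_rows --targets '[0,0,0,0,0,0,0,0,0,0,0,0,0,0.3,2,0,0,0,0,0.3,4,0,0,0,0,0.3,6,0,0,0]'

```text
time_s: 1.9
position: [0.5017, -0.1862, 0.1444]
tool_rot: [3.13, -0.252, 0.001]
ft_force: [-0.2, 0.4, -0.5]
grip_width: 1.001
```

```bash
python3 - <<'E'
from h import *
print(shift([.503,-.180,.081],-1.726))
s=get_state();print(s["position"],s["time_s"],s["ft_force"])
E
```

```text
(array([ 0.02036078, -0.63772061,  6.33576544]), array([ 0.05610472, -0.04659041, -0.30840492]))
[ 0.50173819 -0.18619323  0.14436367] 1.9 [-0.22185173  0.37570878 -0.49524956]
```

Emit:
send_rows --targets '[0,-0.6,2,0,0,0,0,-0.6,4,0,0,0,0,-0.6,6,0,0,0,0,-0.6,6.3,0,0,0,0,-0.6,6.3,0,0,0]'

```text
time_s: 2.4
position: [0.5027, -0.1793, 0.0815]
tool_rot: [3.131, -0.25, -0.002]
ft_force: [-0.6, 0.1, -0.3]
grip_width: 1.004
```

Emit:
send_rows --targets '[0,0,0,0,0,0,0,0,0,0,0,0,0,0,0,0,0,0,0,0,0,0,0,0,0,0,0,0,0,0,0,0,0,0,0,0,0,0,0,0,0,0,0,0,0,0,0,0]' --gripper -1 --squeeze 20

```text
time_s: 3.2
position: [0.5032, -0.1782, 0.0815]
tool_rot: [3.132, -0.247, -0.001]
ft_force: [-1.4, -1.1, 0.2]
grip_width: 0.328
```

```bash
python3 - <<'E'
from h import *
s=get_state();p=s["position"];print(p,s["time_s"],s["ft_force"],s["grip_width"]*92)
pv=np.array([.6529,-.1851]);d=p[:2]-pv;print(np.hypot(*d),np.arctan2(d[1],d[0]))
for n in("top","scene"):
    cv2.imwrite(f"pics/{n}2.png",grab_frame(n))
E
```

```text
[ 0.5032399  -0.1782286   0.08151209] 3.2 [-1.41624978 -1.14237091  0.1929911 ] 30.170190976478352
0.14981775758779417 3.0957115016362877
```

View pics/scene2.png

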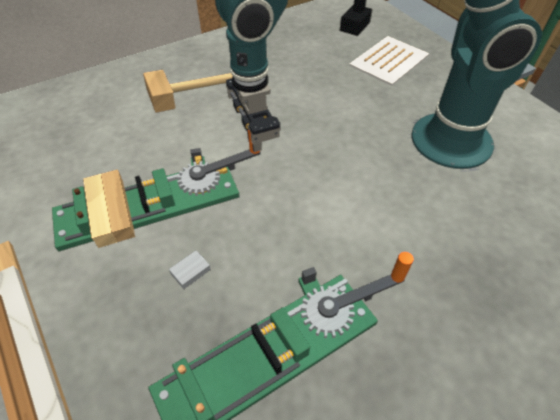

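Emit:
send_rows --targets '[-0.04,-0.7,0,0,0,0,-0.08,-1.4,0,0,0,0,-0.07,-2.1,0,0,0,0,-0.04,-2.8,0,0,0,0,0.02,-3.4,0,0,0,0,0.02,-3.4,0,0,0,0,0.02,-3.4,0,0,0,0]'

```text
time_s: 4.0
position: [0.5082, -0.1437, 0.0813]
tool_rot: [-3.131, 0.245, 0.003]
ft_force: [-5.4, -0.5, 0.9]
grip_width: 0.299
```

```bash
cat > st.py <<'E'
from h import *
s=get_state();p=s["position"];f=s["ft_force"];print(p,s["time_s"],f,s["grip_width"]*92)
pv=np.array([.6529,-.1851]);d=p[:2]-pv;th=np.arctan2(d[1],d[0])%(2*np.pi)
print("r",np.hypot(*d),"phi",th-2.986,"Ft",f[:2]@[-np.sin(th),np.cos(th)])
E
python3 st.py
```

```text
[ 0.5082092  -0.14365932  0.08128373] 4.0 [-5.38498403 -0.50531327  0.86080272] 27.526857784210215
r 0.15050833208601266 phi -0.12334872277882392 Ft 1.968472883949443
```

Emit:
send_rows --targets '[0,-0.6,0,0,0,0,0.1,-1.2,0,0,0,0,0.2,-1.8,0,0,0,0,0.2,-1.8,0,0,0,0]'

```text
time_s: 4.4
position: [0.514, -0.1258, 0.0813]
tool_rot: [-3.132, 0.244, 0.0]
ft_force: [-4.0, -0.3, -2.6]
grip_width: 0.302
```

```bash
python3 st.py
```

```text
[ 0.51404779 -0.12581596  0.08129957] 4.4 [-3.96318244 -0.32397056 -2.61894413] 27.766501826353032
r 0.1509785916671594 phi -0.24793513782355836 Ft 1.8541536433500798
```

Emit:
send_rows --targets '[0.05,-0.3,0,0,0,0,0.12,-0.6,0,0,0,0,0.12,-0.6,0,0,0,0]'

```text
time_s: 4.7
position: [0.5141, -0.1255, 0.0813]
tool_rot: [3.127, -0.251, -0.005]
ft_force: [-7.5, -11.2, -0.2]
grip_width: 0.298
```

```bash
python3 st.py
```

```text
[ 0.51405397 -0.12551621  0.08125127] 4.7 [ -7.49537472 -11.16213187  -0.15619844] 27.45469066929334
r 0.1510908575329621 phi -0.24977578880481 Ft 13.213377287029813
```

Emit:
send_rows --targets '[-0.2,1,0,0,0,0,-0.4,2,0,0,0,0,-0.5,3,0,0,0,0,-0.55,4,0,0,0,0,-0.55,5,0,0,0,0,-0.5,6,0,0,0,0,-0.35,7,0,0,0,0,-0.2,7.7,0,0,0,0,-0.2,7.7,0,0,0,0,-0.2,7.7,0,0,0,0]'

```text
time_s: 5.7
position: [0.5018, -0.1965, 0.0815]
tool_rot: [-3.132, 0.245, 0.001]
ft_force: [-2.9, 1.6, -1.5]
grip_width: 0.303
```

```bash
python3 st.py; python3 - <<'E'
from h import *
for n in("top","scene"):
    cv2.imwrite(f"pics/{n}3.png",grab_frame(n))
im=cv2.imread("pics/top3.png");cv2.imwrite("pics/t3c.png",cv2.resize(im[0:250,300:450],None,fx=2.4,fy=2.4,interpolation=cv2.INTER_CUBIC))
im=cv2.imread("pics/scene3.png");cv2.imwrite("pics/s3c.png",cv2.resize(im[110:260,40:280],None,fx=3.333,fy=3.333,interpolation=cv2.INTER_CUBIC))
E
```

```text
[ 0.5017725  -0.19651081  0.08149421] 5.7 [-2.91076708  1.6127549  -1.51399178] 27.88734740713672
r 0.15155767604776277 phi 0.23095419207597567 Ft -1.827329661846312
```

View pics/t3c.png

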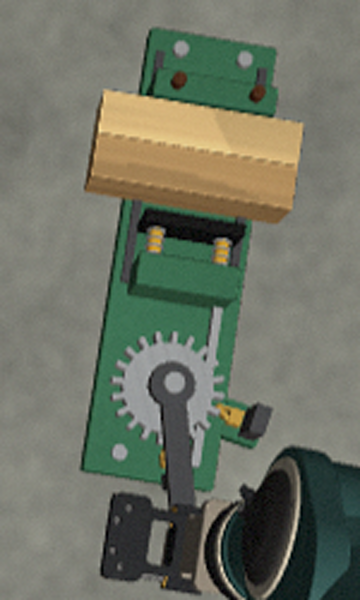

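View pics/s3c.png

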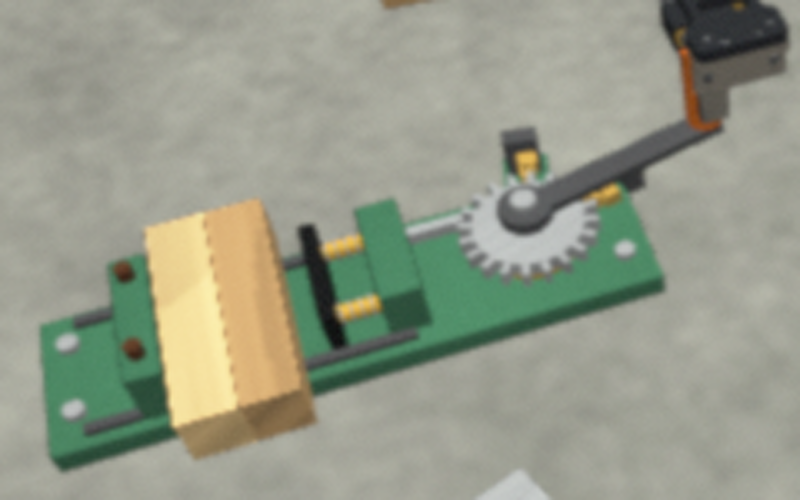

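Emit:
send_rows --targets '[-0.15,-0.8,0,0,0,0,-0.3,-1.8,0,0,0,0,-0.37,-2.8,0,0,0,0,-0.37,-3.8,0,0,0,0,-0.3,-4.8,0,0,0,0,-0.15,-5.8,0,0,0,0,0.05,-6.7,0,0,0,0,0.15,-7.2,0,0,0,0,0.15,-7.2,0,0,0,0]'

```text
time_s: 6.7
position: [0.5151, -0.1257, 0.0815]
tool_rot: [3.132, -0.245, 0.001]
ft_force: [-2.4, -1.3, -3.2]
grip_width: 0.299
```

```bash
python3 st.py
```

```text
[ 0.51508337 -0.12568183  0.08152441] 6.7 [-2.37478738 -1.32887354 -3.22455062] 27.54737947617707
r 0.1500797905798566 phi -0.2514665704547263 Ft 2.1604934579372026
```

Emit:
send_rows --targets '[-0.2,0.8,0,0,0,0,-0.35,1.8,0,0,0,0,-0.48,2.8,0,0,0,0,-0.53,3.8,0,0,0,0,-0.5,4.8,0,0,0,0,-0.4,5.8,0,0,0,0,-0.25,6.7,0,0,0,0,-0.15,7.2,0,0,0,0,-0.15,7.2,0,0,0,0]'

```text
time_s: 7.6
position: [0.5015, -0.1974, 0.0818]
tool_rot: [-3.132, 0.246, 0.001]
ft_force: [-4.1, 3.2, -0.7]
grip_width: 0.297
```

```bash
python3 st.py; cat > pic.py <<'E'
from h import *
import sys
k=sys.argv[1]
a=grab_frame("top");b=grab_frame("scene")
cv2.imwrite(f"pics/top{k}.png",a);cv2.imwrite(f"pics/scene{k}.png",b)
a=cv2.resize(a[30:140,320:430],(420,420),interpolation=cv2.INTER_CUBIC)
b=cv2.resize(b[150:250,70:190],None,fx=3.1,fy=4.2,interpolation=cv2.INTER_CUBIC)[:420]
cv2.imwrite(f"pics/c{k}.png",np.hstack([a,b]))
E
python3 pic.py 4
```

```text
[ 0.50146811 -0.19738822  0.08175613] 7.6 [-4.11216927  3.16406257 -0.74161281] 27.311543066101663
r 0.1519296429049084 phi 0.23656209148254925 Ft -3.486292698491895
```

View pics/c4.png

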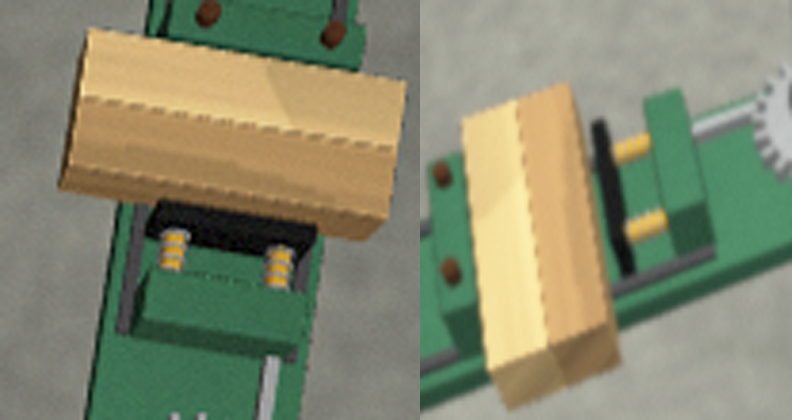

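Emit:
send_rows --targets '[-0.15,-0.8,0,0,0,0,-0.3,-1.8,0,0,0,0,-0.37,-2.8,0,0,0,0,-0.37,-3.8,0,0,0,0,-0.3,-4.8,0,0,0,0,-0.15,-5.8,0,0,0,0,0.05,-6.7,0,0,0,0,0.15,-7.2,0,0,0,0,0.15,-7.2,0,0,0,0]'

```text
time_s: 8.6
position: [0.5152, -0.1258, 0.0816]
tool_rot: [3.132, -0.245, 0.001]
ft_force: [-2.8, -0.9, -3.1]
grip_width: 0.304
```

```bash
python3 st.py
```

```text
[ 0.51515748 -0.12575113  0.08161593] 8.6 [-2.79328734 -0.94721627 -3.13565479] 27.973645952616906
r 0.149984298805814 phi -0.2512379222043517 Ft 1.97520951568848
```

Emit:
send_rows --targets '[-0.2,0.8,0,0,0,0,-0.35,1.8,0,0,0,0,-0.48,2.8,0,0,0,0,-0.53,3.8,0,0,0,0,-0.5,4.8,0,0,0,0,-0.4,5.8,0,0,0,0,-0.25,6.7,0,0,0,0,-0.15,7.2,0,0,0,0,-0.15,7.2,0,0,0,0]'

```text
time_s: 9.5
position: [0.5016, -0.1976, 0.0817]
tool_rot: [-3.132, 0.247, 0.0]
ft_force: [-3.9, 2.3, 1.4]
grip_width: 0.304
```

```bash
python3 st.py;python3 pic.py 5
```

```text
[ 0.50160094 -0.19757683  0.08170608] 9.5 [-3.86030011  2.34152557  1.39009988] 27.934342825728464
r 0.1518126338856994 phi 0.23787119356634445 Ft -2.650865868623843
```

View pics/c5.png

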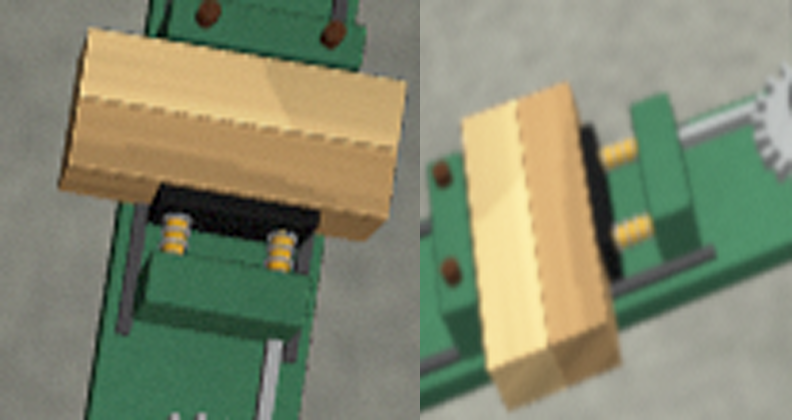

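Emit:
send_rows --targets '[-0.15,-0.8,0,0,0,0,-0.3,-1.8,0,0,0,0,-0.37,-2.8,0,0,0,0,-0.37,-3.8,0,0,0,0,-0.3,-4.8,0,0,0,0,-0.15,-5.8,0,0,0,0,0.05,-6.7,0,0,0,0,0.15,-7.2,0,0,0,0,0.15,-7.2,0,0,0,0]'

```text
time_s: 10.5
position: [0.515, -0.1258, 0.0815]
tool_rot: [3.132, -0.246, 0.001]
ft_force: [-1.9, -1.1, -2.6]
grip_width: 0.3
```

```bash
python3 st.py
```

```text
[ 0.51501523 -0.1257726   0.08149837] 10.5 [-1.89418272 -1.10067611 -2.64695821] 27.598112791824853
r 0.1501064579667102 phi -0.25073152841669 Ft 1.759707086607749
```

Emit:
send_rows --targets '[-0.2,0.8,0,0,0,0,-0.35,1.8,0,0,0,0,-0.48,2.8,0,0,0,0,-0.53,3.8,0,0,0,0,-0.5,4.8,0,0,0,0,-0.4,5.8,0,0,0,0,-0.25,6.7,0,0,0,0,-0.15,7.2,0,0,0,0,-0.15,7.2,0,0,0,0]'

```text
time_s: 11.4
position: [0.5008, -0.1967, 0.0815]
tool_rot: [-3.131, 0.245, 0.003]
ft_force: [-3.9, 2.4, 2.0]
grip_width: 0.301
```

```bash
python3 st.py;python3 pic.py 6
```

```text
[ 0.50076874 -0.1966847   0.0815444 ] 11.4 [-3.87752594  2.38834703  2.04570829] 27.702940433626743
r 0.15257170143194582 phi 0.23159535178703416 Ft -2.675871110417726
```

View pics/c6.png

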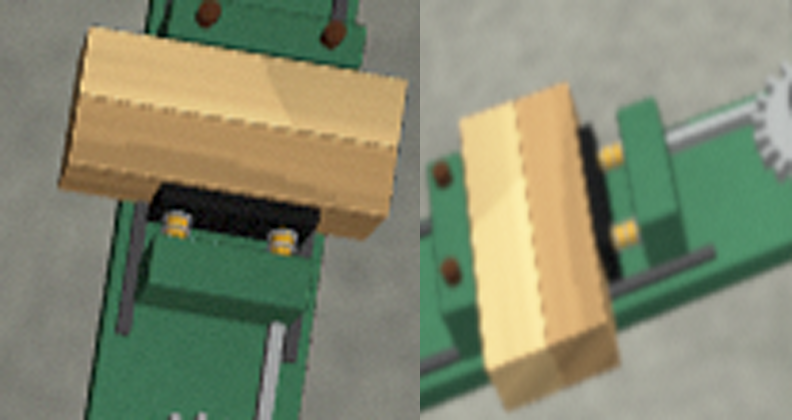

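Emit:
send_rows --targets '[0,0,0,0,0,0,0,0,0,0,0,0,0,0,0,0,0,0,0,0,0,0,0,0,0,0,0,0,0,0,0,0,0,0,0,0,0,0,0,0,0,0,0,0,0,0,0,0]' --gripper 1

```text
time_s: 12.3
position: [0.5019, -0.197, 0.0816]
tool_rot: [3.132, -0.246, 0.0]
ft_force: [-1.0, 0.2, -0.2]
grip_width: 0.975
```

Emit:
send_rows --targets '[0,0,-2,0,0,0,0,0,-4,0,0,0,0,0,-7,0,0,0,0,0,-10,0,0,0,0,0,-14,0,0,0,0,0,-17,0,0,0,-4,1,-17,0,0,0,-8,3,-17,0,0,0,-11,5,-17,0,0,0,-12,6,-17,0,0,0,-12,6,-17,0,0,0]'

```text
time_s: 13.4
position: [0.3723, -0.2388, 0.2519]
tool_rot: [3.131, -0.252, 0.0]
ft_force: [0.0, 0.7, -0.7]
grip_width: 0.999
```

```bash
python3 st.py;python3 pic.py 7; python3 - <<'E'
from h import *
for k in(0,7):
  for n in("top","scene"):
    for s,c in orange(cv2.imread(f"pics/{n}{k}.png"))[0]: print(k,n,c)
E
```

```text
[ 0.37231634 -0.23877914  0.2519033 ] 13.4 [ 0.03022869  0.67906937 -0.66438774] 91.93072816122465
r 0.28567225939668983 phi 0.34462099252844247 Ft -0.6612931885766964
0 top [378.99328859 231.5033557 ]
0 top [137.51552795 267.67080745]
0 scene [252.82692308 137.52403846]
0 scene [400.57674419 269.45581395]
7 top [378.32026144 231.68627451]
7 top [137.62424242 267.70909091]
7 scene [253.05797101 137.77294686]
7 scene [400.74193548 269.52534562]
```

View pics/c7.png

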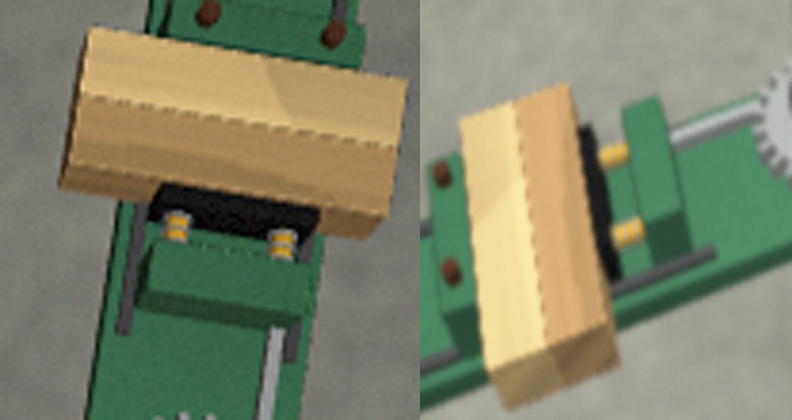

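View pics/scene7.png

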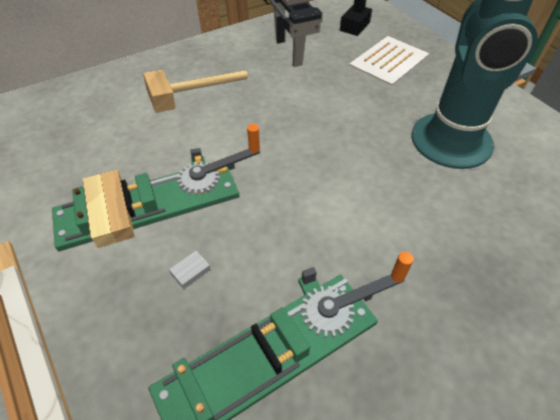

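Emit:
send_rows --targets '[0,0,0,0,0,0,0,0,0,0,0,0,0,0,0,0,0,0,0,0,0,0,0,0,0,0,0,0,0,0,0,0,0,0,0,0,0,0,0,0,0,0,0,0,0,0,0,0,0,0,0,0,0,0,0,0,0,0,0,0]'

```text
time_s: 14.5
position: [0.3739, -0.2375, 0.2516]
tool_rot: [3.132, -0.247, 0.0]
ft_force: [0.3, -0.6, 0.8]
grip_width: 0.995
```

```bash
python3 pic.py 8; python3 - <<'E'
from h import *
for k in(7,8):
  for n in("top","scene"):
    for s,c in orange(cv2.imread(f"pics/{n}{k}.png"))[0]: print(k,n,c)
# green jaw position along slide & black pad in top view
for k in(0,3,4,5,6,7,8):
    im=cv2.imread(f"pics/scene{k}.png").astype(float)
    # intensity profile along slide line through upper rod
    a=np.array([196.,197]);b=np.array([222.,0])
    m=cv2.inRange(cv2.cvtColor(im.astype(np.uint8),cv2.COLOR_BGR2HSV),(15,120,120),(30,255,255))
    m[:, :130]=0;m[:,172:]=0;m[:170]=0;m[215:]=0
    n,l,s,c=cv2.connectedComponentsWithStats(m)
    print(k,[(s[i].tolist()) for i in range(1,n) if s[i][4]>8])
E
```

```text
7 top [378.32026144 231.68627451]
7 top [137.62424242 267.70909091]
7 scene [253.05797101 137.77294686]
7 scene [400.74193548 269.52534562]
8 top [378.25806452 231.76774194]
8 top [137.57926829 267.68292683]
8 scene [253.0531401  137.77294686]
8 scene [400.5787037  269.85185185]
0 [[143, 179, 12, 7, 41], [148, 197, 12, 7, 49]]
3 [[138, 181, 11, 6, 41], [142, 199, 12, 7, 42]]
4 [[133, 182, 11, 7, 40], [138, 200, 12, 7, 43]]
5 [[130, 184, 10, 6, 32], [134, 202, 11, 6, 37]]
6 [[130, 185, 5, 5, 19], [133, 203, 7, 6, 23]]
7 [[130, 184, 7, 6, 29], [133, 202, 9, 7, 32]]
8 [[130, 184, 7, 6, 28], [133, 202, 9, 7, 32]]
```

```bash
python3 -c "
from workcell import ticket
print(ticket.sign_off())"
```

```text
the job is handed in; nothing more can be done
None
```

I gripped the loaded clamp's handle, brought it back to its rest stop, and pumped four full strokes. Each stroke ran from about 0 to about 0.48 rad. I then let go, lifted clear and handed the job in at about 14.6 s. `sign_off` gives no verdict, so I don't know how it was judged.

- **Pad:** it touched the board around the third stroke. The fourth pressed the springs in, to roughly 8 mm (6–12 mm) as measured from the visible rod length in the pictures. That is within the wanted 2–22 mm, but it is only an image estimate.
- **Lever after release:** it drifted back to about 0.36 rad instead of staying where I left it, and the jaw eased back about 3 mm with it. Pictures 1.1 s apart then showed the lever and the pad steady.
- **Empty clamp:** its grip showed no movement beyond image noise (under 0.2 pixel in both cameras at the last check before release was judged clear, and under 0.5 pixel at the final look).
- **Robot:** at hand-in the gripper was clear of everything, with wrist force near zero. The highest force reading I saw was about 13 N, when the lever met its rest stop.

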